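Take a gauge-rod reading at the leaf sample chamber

ROBOT

A 6-joint arm with a two-finger parallel gripper is mounted at the origin on the work surface. World frame = base frame: x ahead of the robot, y to its left, z up, the work surface at z = 0. Lengths are in mm, angles in rad, forces in N, time in s.
With the tool pointing down it reaches from about 300 to 775 mm from the base axis. Payload 14.6 kg.
Tool frame: the origin (TCP) lies on the centre line of the jaws, within the pads' length; the fingertips stand 8 mm ahead of it and the grasp point (between the pads) lies 11 mm behind it; z points along the fingers, y is the line along which they close (so a half turn about z gives the same grasp; the last joint's range is limited). The gripper opens to 94 mm and grips with 3 to 60 N. Pads are 16 mm wide; open, the fingers measure 119 mm over their backs; the gripper's body (75 mm by 177 mm) begins 78 mm behind the grasp point.
Start: joints at [-1.413, 0.3, 1.521, -0, 1.321, -0.067], TCP at [122.595, -536.152, 175.846] pointing down, gripper open.
Joint ranges: [-3.03, 3.03], [-0.79, 2.21], [0.23, 2.52], [-1.04, 4.18], [0, 3.07], [-2.55, 2.55]. Speed limits (rad/s): [2.22, 2.22, 2.57, 3.14, 3.14, 3.14].

INTERFACE

Orientations are given as [roll, pitch, yaw] about the fixed x, y, z axes, in that order (R = Rz(yaw) Ry(pitch) Rx(roll)).
In Python, from cell import manip gives the robot as it stands.
- The arm moves only by the tool jog_arm, never from a script. Its argument "rows" is one flat list of numbers, 7 for each row, row after row: the shift along the world's x, y, z in cm, then the turn, a rotation vector about the world's x, y, z in rad, then the closure, from 0 (fully open) to 1 (shut). In form: [dx, dy, dz, rx, ry, rz, fingers, dx, dy, dz, rx, ry, rz, fingers, ...]. A call has 1 to 20 rows; each row shifts and turns the commanded pose from where the row before left it; what a row does not reach is not made up. A row lasts 1/12 s, in which the tool goes at most 41.7 mm and 7.16 degrees, less where a joint would pass 70% of its speed; a pose out of reach is approached as far as the arm can. A call with a gripper value outside its range is refused whole. The fingers move at their own pace and stop on an object; "newtons" is the grip in N (left out, the last holds). Time passes only in rows, so rows that do not move let the fingers close. It gives the time, the measured TCP pose, the force, the opening and the grip force at its end, in the units of the state.
- manip.read_state(): the state, without advancing time (a new reading comes with each control period).
- manip.camera(name): name is "scene" or "top" or "wrist"; returns (picture, depth): 384x512x3 uint8, blue, green, red; 384x512 float32, mm along the optical axis (not along the pixel's ray), 0 where there is no reading.
- manip.camera_model(name): a dict with "K" (3x3 intrinsics, pixels), "k1" (the pictures are not rectified: a ray, as slopes to the right and down, at radius r is drawn at 1 + k1 r^2 times it, then the intrinsics apply), "R" (3x3) and "t" (3): a world point X has camera coordinates R X + t. Camera axes: x right, y down, z forward; pixel columns grow to the right and rows downward; lengths in mm; the calibration is good to about 2 mm. A picture is of the moment at which its call begins: read the wrist's pose just before it. camera_model takes no time and is no camera call; for the wrist camera it gives the pose at the moment of the call.
- manip.sign_off(): hands the job in; it is judged then, once.
The state is a dict: "clock": time; "joints": joint angles; "qd": joint speeds; "effort": joint torques, N m; "eef_pos": TCP position; "eef_rot": TCP orientation; "wrist_force": force on the tool from outside, world axes, zero at the start; "moment": the same for the moment, N m; "finger_gap": finger opening in mm; "finger_force": force on a finger pad.
Only numpy, scipy, OpenCV 4.12 (cv2) and the standard library are available. Lean on these libraries where they do the work, as an engineer would, in place of code of your own. Each camera call takes 0.05 s, during which the arm holds its last target. There are 200 camera calls.

TASK

Take the blue-handled gauge rod from its white rack, slide it gently down the sloping guide tube of the steel sample chamber until its black collar stops against the tube's brass mouth, let it rest there for a moment, then pull it right out again. Present it to the white reader: hold the rod level with its red tip about 4 cm above the middle of the round dark window, without the rod touching the reader, and finish there, still holding the rod still in the gripper. Leave the jar, the bottle and the brass weight where they stand.

Things in the scene. Friction and masses are not known exactly. Their poses are not given: they have to be found in the camera images.
- rod: Gauge rod, 220 mm long, 120 g, lying level in its rack, axis 70 mm above the table. Origin on its axis, centre of the flat-sided blue grip (clear of the rack); x points to the tip. Grip x -55 to 45 mm, 16 mm wide (y), 18 mm high (z); black collar 30 mm diameter, x 45 to 55 mm; steel shaft 10 mm diameter, x 55 mm to the round red tip at x 165 mm; 110 mm goes into the tube.
- rod_collar (a point): Centre of the collar's front face, on the rod's axis, 55 mm from the rod's origin towards the tip.
- rod_tip (a point): End of the red tip, on the rod's axis, 165 mm from the rod's origin.
- rack: Fixed white rack, base 240 x 70 x 10 mm. Origin on the table under its middle; x points to the rod's tip, roughly towards the robot. The rod's origin starts at about x -60 mm, y 0, z 70 mm. Two notched posts 12 mm thick, up to 74 mm high, at x -105 mm (under the grip's rear) and x 65 mm (under the shaft). On the robot's left or right, the reader on the other side.
- chamber: Fixed stainless sample chamber, 170 x 170 mm and 84 mm high, with a head 62 mm deep and 164 mm high on the robot's side (x -86 to -24 mm). Origin on the table under its middle; x points roughly away from the robot. The guide tube rises over it to +x.
- guide_tube: Fixed aluminium guide tube on the chamber, brass mouth 36 mm outer diameter, 175 mm above the table. Origin at the mouth's centre; z runs along the bore out of the mouth, roughly away from the robot and 35 degrees above level; the rod goes in along -z. Bore 14 mm diameter (18 mm in the first 10 mm), 125 mm deep: the rigid mouth stops the collar before the tip reaches the end.
- reader: Fixed white optical reader, 110 x 100 mm and 50 mm high. Origin on the table under its middle.
- reader_window (a point): Centre of the round dark window, 40 mm in diameter, in the reader's top, 50 mm above the table.
- jar: Loose glass jar, 60 mm in diameter, 75 mm high, origin under its middle. To be left alone.
- bottle: Loose amber bottle, 56 mm in diameter, 140 mm high, origin under its middle. To be left alone.
- weight: Loose brass weight, 44 mm in diameter, 55 mm high, origin under its middle. To be left alone.

How it is judged:
By the outcome, as a careful person would: the job done as asked, in the order asked, and still so for the second after the job is handed in, while the arm keeps its last pose, push and grip.
It also fails if it takes over 54 s, if anything falls off the work surface, if the arm or the gripper's body presses on something with over 40 N, if the wrist force passes 120 N, or if a joint passes its speed limit or range.

## Working session

There is one attempt and no reset: what is moved stays moved. The work goes in short steps, Python scripts to look and compute and a tool call to move; the robot and the scene stay as the last step left them, time stands still between calls to the robot, and variables do not carry over. Pictures are saved under pics/ and viewed, at most 10 in all, crops included, and the job is handed in when it is done.

Besides the shell and the picture viewer there is one more tool, called as name(argument=value, ...), one argument or row to a line, values as JSON. jog_arm: Moves the arm, as the interface text tells. Its arguments: {"type":"object","properties":{"rows":{"type":"array"},"newtons":{"type":"number"}},"required":["rows"]}

```bash
mkdir -p pics; ls; cat > h.py <<'E'
import numpy as np, cv2, pickle
from cell import manip
def snap(n,tag):
    m=manip.camera_model(n); p,d=manip.camera(n)
    pickle.dump((p,d,m),open(f'pics/{tag}.pkl','wb')); cv2.imwrite(f'pics/{tag}.png',p); return p,d,m
def load(tag): return pickle.load(open(f'pics/{tag}.pkl','rb'))
def ray(m,u,v):
    K=np.array(m['K']);q=np.array([(u-K[0,2])/K[0,0],(v-K[1,2])/K[1,1]]);s=q.copy()
    for _ in range(20): s=q/(1+m['k1']*(s@s))
    return np.array([s[0],s[1],1.])
def pt(m,u,v,z): return np.array(m['R']).T@(ray(m,u,v)*z-np.array(m['t']))
def atz(m,u,v,Z):
    R=np.array(m['R']);o=-R.T@np.array(m['t']);r=R.T@ray(m,u,v);return o+r*(Z-o[2])/r[2]
def proj(m,X):
    c=np.array(m['R'])@X+np.array(m['t']);s=c[:2]/c[2];s=s*(1+m['k1']*(s@s));K=np.array(m['K']);return np.array([K[0,0]*s[0]+K[0,2],K[1,1]*s[1]+K[1,2]])
def cloud(d,m):
    K=np.array(m['K']);v,u=np.mgrid[:384,:512];qx=(u-K[0,2])/K[0,0];qy=(v-K[1,2])/K[1,1];sx,sy=qx,qy
    for _ in range(15):
        f=1+m['k1']*(sx**2+sy**2);sx,sy=qx/f,qy/f
    return (np.stack([sx*d,sy*d,d],-1)-np.array(m['t']))@np.array(m['R'])
def tri(obs): # [(m,u,v)]
    A=np.zeros((3,3));b=np.zeros(3)
    for m,u,v in obs:
        R=np.array(m['R']);o=-R.T@np.array(m['t']);r=R.T@ray(m,u,v);r/=np.linalg.norm(r);P=np.eye(3)-np.outer(r,r);A+=P;b+=P@o
    return np.linalg.solve(A,b)
E
python3 - <<'E'
from h import *
ims=[snap(n,n+'0') for n in ('scene','top','wrist')]
for n,(p,d,m) in zip('stw',ims): print(n,np.round(m['K'],1).tolist(),m['k1'],(-np.array(m['R']).T@m['t']).round(),np.round(m['R'],2).tolist(),(d>0).mean())
cv2.imwrite('pics/a.png',cv2.resize(ims[0][0],(800,600),interpolation=2));cv2.imwrite('pics/b.png',cv2.resize(ims[1][0],(800,600),interpolation=2))
print(manip.read_state())
E
```

```text
pics
s [[377.9, 0.0, 254.5], [0.0, 377.9, 195.7], [0.0, 0.0, 1.0]] 0.006008348018483449 [1072. -732.  747.] [[0.79, 0.61, -0.01], [0.33, -0.43, -0.84], [-0.52, 0.66, -0.55]] 0.9960835774739584
t [[453.7, 0.0, 255.1], [0.0, 453.7, 192.6], [0.0, 0.0, 1.0]] 0.007682126606022627 [ 395.    3. 1669.] [[-0.01, -1.0, -0.01], [-1.0, 0.01, -0.07], [0.07, 0.01, -1.0]] 0.9963328043619791
w [[322.8, 0.0, 253.4], [0.0, 322.8, 194.6], [0.0, 0.0, 1.0]] -0.021463136990463993 [ 202. -518.  385.] [[0.22, -0.97, 0.0], [-0.94, -0.21, 0.28], [-0.27, -0.06, -0.96]] 0.9960428873697916
{'clock': 0.15, 'joints': array([-1.41261187e+00,  3.00293244e-01,  1.52143354e+00, -3.37861735e-05,
        1.32068797e+00, -6.65826394e-02]), 'qd': array([-0.00090528, -0.0031126 , -0.00132659,  0.0005968 ,  0.00027818,
        0.00067383]), 'effort': array([ 6.56531665e-04, -5.31958330e+01, -3.52821851e+01,  7.08004273e-02,
        2.36242823e-02, -7.15748774e-05]), 'eef_pos': array([ 122.54575169, -535.94837418,  175.44631767]), 'eef_rot': array([-3.14077020e+00, -2.20412682e-05,  2.24775463e-01]), 'wrist_force': array([1.07602757, 0.66266493, 0.588689  ]), 'moment': array([0.04942785, 0.00713471, 0.01032069]), 'finger_force': 0.0, 'finger_gap': 94.19699002288786}
```

View pics/a.png

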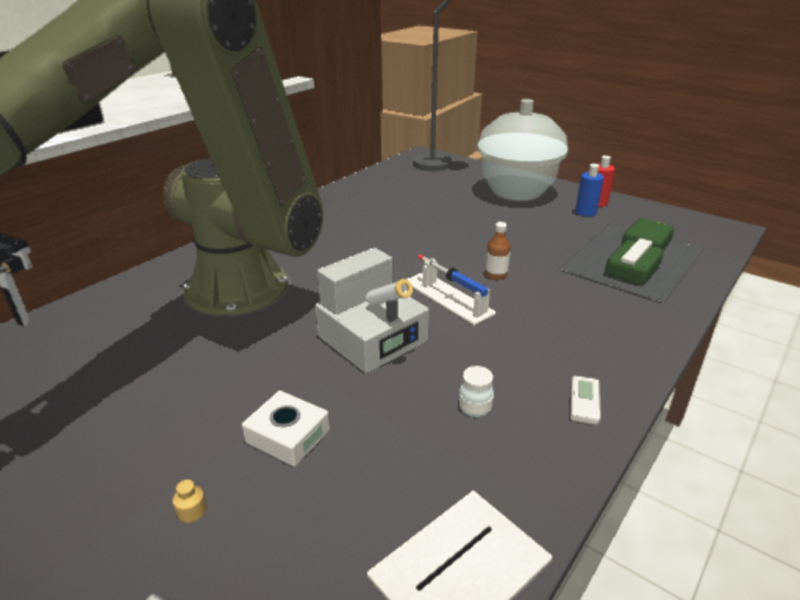

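View pics/b.png

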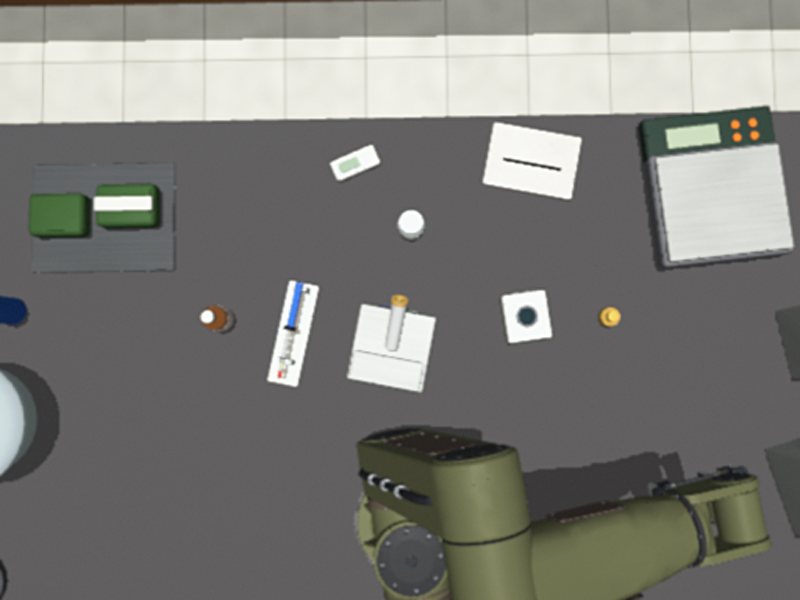

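The scene and top views show the rack on the left with the blue grip (top ≈(297,303) in the 800-px view) and its red tip towards the robot. The chamber is in the middle with its mouth at ≈(400,300), and the reader is on the right with its window at ≈(527,316).

```bash
python3 - <<'E'
from h import *
S=load('scene0');T=load('top0')
for n,(p,d,m) in (('scene',S),('top',T)):
    C=cloud(d,m); h=cv2.cvtColor(p,cv2.COLOR_BGR2HSV); H,s,v=[h[...,i].astype(int) for i in range(3)]
    ws=(C[...,0]>250)&(C[...,0]<750)&(abs(C[...,1])<350)&(C[...,2]>20)
    for nm,mk in (('blue',(H>100)&(H<130)&(s>120)),('red',((H<6)|(H>174))&(s>150)&(C[...,2]<100)),('brass',(H>10)&(H<28)&(s>110)&(C[...,2]>120)),('white/top>135',(s<60)&(C[...,2]>150)),('dark window',(v<75)&(C[...,2]>40)&(C[...,2]<65)&(C[...,1]<-60))):
        P=C[ws&mk]
        if len(P)<3: print(n,nm,len(P));continue
        vv,uu=np.nonzero(ws&mk)
        e=np.linalg.svd(P-P.mean(0),full_matrices=False)[2][0]
        print(n,nm,len(P),'mean',P.mean(0).round(1),'min',P.min(0).round(1),'max',P.max(0).round(1),'dir',e.round(3),'uv',uu.mean().round(1),vv.mean().round(1),uu.min(),uu.max(),vv.min(),vv.max())
p=S[0];a=cv2.resize(p[140:270,190:340],(800,693),interpolation=2)[:600]
q=T[0][170:260,160:380];b=cv2.resize(q,None,fx=3.6,fy=3.6,interpolation=2)
cv2.imwrite('pics/c.png',a);cv2.imwrite('pics/d.png',b)
E
```

```text
scene blue 165 mean [501.2 225.2  71.3] min [447.9  46.2  30.5] max [551.4 270.5  82.1] dir [0.002 0.99  0.144] uv 295.1 184.8 262 311 173 217
scene red 4 mean [341.8 287.7  73.9] min [338.9 284.1  71.4] max [346.7 290.9  75. ] dir [ 0.814 -0.564  0.139] uv 268.5 163.5 268 269 163 164
scene brass 72 mean [501.8  13.7 174.6] min [491.2  -1.1 161.4] max [513.3  31.7 189.4] dir [ 0.423  0.83  -0.362] uv 258.0 184.3 253 263 179 189
scene white/top>135 1121 mean [325.  -23.8 342.3] min [ 250.  -140.6  150.1] max [505.1 122.8 649.8] dir [ 0.243  0.306 -0.921] uv 194.8 109.6 132 263 0 190
scene dark window 116 mean [ 468.4 -272.9   50.7] min [ 449.3 -291.2   47.2] max [ 487.2 -255.    54.4] dir [ 0.182  0.983 -0.011] uv 181.8 265.7 175 189 261 270
top blue 115 mean [496.8 243.2 135.2] min [395.4   3.1  69.9] max [ 549.7  266.7 1669.1] dir [-0.066 -0.154  0.986] uv 185.3 195.2 12 192 181 209
top red 4 mean [345.9 286.6  75.7] min [343.1 285.   71. ] max [350.1 288.7  80.1] dir [ 0.11  -0.025 -0.994] uv 178.8 239.2 178 179 238 240
top brass 61 mean [495.5  14.1 252.1] min [395.4  -0.  160.6] max [ 511.6   29.7 1669.1] dir [ 0.071  0.008 -0.997] uv 263.7 190.6 251 485 87 205
top white/top>135 1771 mean [368.5  14.6 757. ] min [ 250.  -154.1  150.1] max [ 491.1  121.7 1669.1] dir [-0.021  0.023 -1.   ] uv 256.4 218.7 1 511 0 383
top dark window 63 mean [ 469.6 -273.7   51.9] min [ 455.1 -288.7   42.5] max [ 483.9 -259.7   59.6] dir [-0.961 -0.258 -0.102] uv 337.0 202.0 333 341 198 206
```

View pics/c.png

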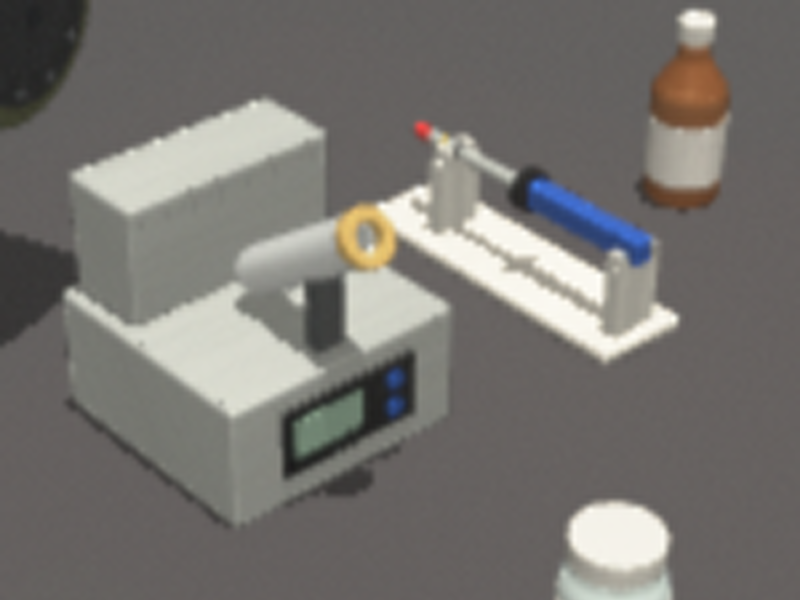

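View pics/d.png

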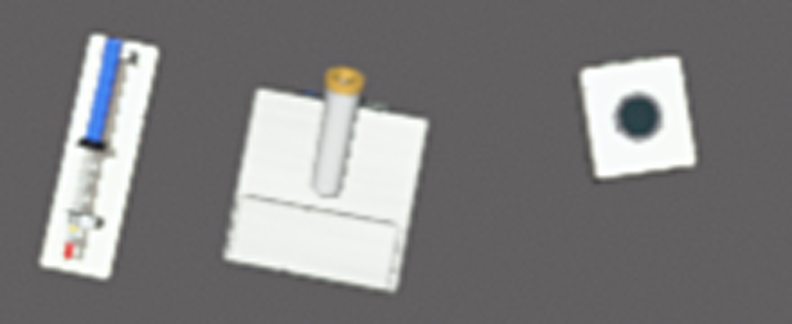

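The crops show the chamber's brass mouth pointing away from the robot, the rod in its rack with the grip end away from the robot, and the reader window at (638,117) in the top crop. Next I move towards the rack for wrist views.

jog_arm(
  rows=[2.7,2.4,1.05,0,0,-0.035,0,2.7,2.4,1.05,0,0,-0.035,0,2.7,2.4,1.05,0,0,-0.035,0,2.7,2.4,1.05,0,0,-0.035,0,2.7,2.4,1.05,0,0,-0.035,0,2.7,2.4,1.05,0,0,-0.035,0,2.7,2.4,1.05,0,0,-0.035,0,2.7,2.4,1.05,0,0,-0.035,0,2.7,2.4,1.05,0,0,-0.035,0,2.7,2.4,1.05,0,0,-0.035,0,2.7,2.4,1.05,0,0,-0.035,0,2.7,2.4,1.05,0,0,-0.035,0],
)

```text
clock: 1.15
eef_pos: [447.6, -246.6, 302.3]
eef_rot: [-3.142, 0.0, -0.197]
wrist_force: [0.7, -1.0, -0.6]
finger_gap: 93.9
finger_force: 0.0
```

jog_arm(
  rows=[0.3,3.8,0,0,0,0,0,0.3,3.8,0,0,0,0,0,0.3,3.8,0,0,0,0,0,0.3,3.8,0,0,0,0,0,0.3,3.8,0,0,0,0,0,0.3,3.8,0,0,0,0,0,0.3,3.8,0,0,0,0,0,0.3,3.8,0,0,0,0,0,0.3,3.8,0,0,0,0,0,0.3,3.8,0,0,0,0,0,0,0,0,0,0,0,0,0,0,0,0,0,0,0],
)

```text
clock: 2.15
eef_pos: [476.3, 133.3, 301.4]
eef_rot: [3.141, 0.001, -0.192]
wrist_force: [0.9, 0.8, 0.4]
finger_gap: 93.9
finger_force: 0.0
```

```bash
python3 - <<'E'
from h import *
s=manip.read_state();print(s['clock'],s['eef_pos'],s['eef_rot'],s['joints'].round(2))
p,d,m=snap('wrist','w1');cv2.imwrite('pics/w1b.png',cv2.resize(p,(800,600),interpolation=2));print((-np.array(m['R']).T@m['t']).round(1))
p,d,m=snap('top','t1');p,d,m=snap('scene','s1')
E
```

```text
2.15 [476.31234263 133.27493437 301.38738043] [ 3.14121309e+00  8.47529640e-04 -1.92090439e-01] [ 0.2   0.11  1.46 -0.    1.57  1.96]
[556.  117.2 510.8]
```

View pics/w1b.png

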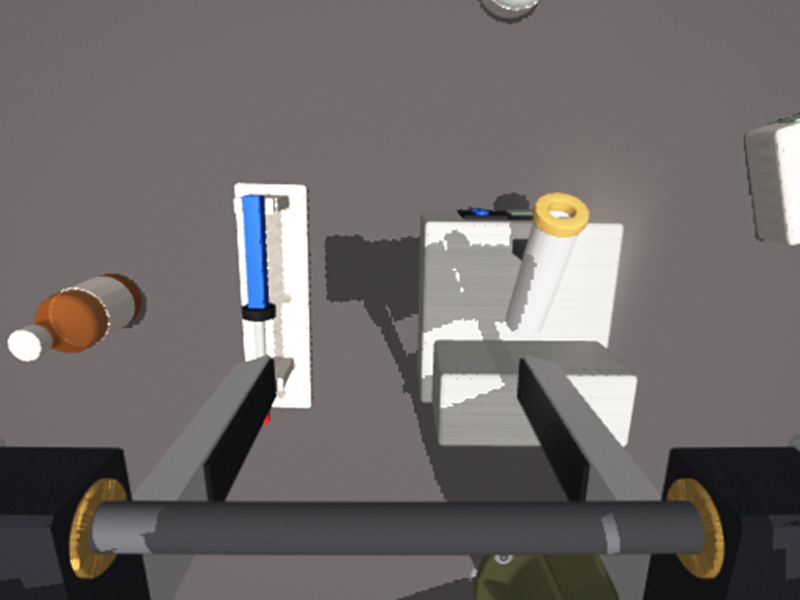

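The wrist view shows the rod with its grip running (254,195)–(258,305) and collar at (259,311), the brass mouth at (560,214), and the bottle well to the left of the rack.

```bash
cat > meas.py <<'E'
from h import *
from scipy.optimize import least_squares
def go(tag):
    p,d,m=load(tag);C=cloud(d,m);h=cv2.cvtColor(p,cv2.COLOR_BGR2HSV);H,s,v=[h[...,i].astype(int) for i in range(3)]
    r={}
    g=(H>105)&(H<130)&(s>120)&(C[...,1]>180)&(C[...,1]<300)&(C[...,2]>60)&(C[...,2]<95)&(C[...,0]>350)&(C[...,0]<600)
    P=C[g]; 
    if len(P)>20:
        top=P[P[:,2]>np.median(P[:,2])-3]; e=np.linalg.svd(top-top.mean(0),full_matrices=False)[2][0];e*=-np.sign(e[0])
        a=(P-P.mean(0))@e
        # image silhouette: mask centre line at z=70+... use PCA of mask pixels via atz(top)
        print(tag,'grip n',len(P),'mean',top.mean(0).round(1),'topz',np.median(top[:,2]).round(1),'dir',e.round(3),'ends',(P.mean(0)+e*a.min()).round(1),(P.mean(0)+e*a.max()).round(1),'len',np.ptp(a).round(1))
    g=(H>10)&(H<28)&(s>110)&(C[...,2]>155)&(C[...,2]<195)&(C[...,1]>-20)&(C[...,1]<60)&(C[...,0]>460)&(C[...,0]<540)
    P=C[g]
    vv,uu=np.nonzero(g)
    if len(P)>20:
        print(' brass',len(P),P.mean(0).round(1),P.min(0).round(1),P.max(0).round(1),'uv',uu.mean(),vv.mean())
    # tube: grey points above chamber top in box
    g=(C[...,2]>100)&(C[...,2]<185)&(C[...,0]>425)&(C[...,0]<495)&(C[...,1]>-20)&(C[...,1]<80)&(s<70)&(v>90)
    P=C[g]
    def f(x,P):
        c=np.array([470,x[0],x[1]]);e=np.array([np.cos(x[3])*np.cos(x[2]),np.cos(x[3])*np.sin(x[2]),np.sin(x[3])])
        return np.linalg.norm(np.cross(P-c,e),axis=1)-x[4]
    if len(P)>30:
        R=least_squares(f,[20,150,-.17,.6,13],args=(P,),loss='soft_l1',f_scale=1.)
        x=R.x;e=np.array([np.cos(x[3])*np.cos(x[2]),np.cos(x[3])*np.sin(x[2]),np.sin(x[3])]);c=np.array([470,x[0],x[1]])
        print(' tube n',len(P),'yaw',x[2].round(3),'pitch deg',np.degrees(x[3]).round(1),'rad',x[4].round(1),'at z175:',(c+e*(175-c[2])/e[2]).round(1),'rms',np.median(abs(R.fun)).round(2))
    # reader top, chamber rectangles
    for nm,zl,zh,xl,xh,yl,yh in (('reader',46,56,380,560,-360,-190),('chtop',80,89,330,560,-90,140),('head',158,170,330,440,-80,140),('rackbase',6,14,300,620,170,340)):
        g=(C[...,2]>zl)&(C[...,2]<zh)&(C[...,0]>xl)&(C[...,0]<xh)&(C[...,1]>yl)&(C[...,1]<yh)
        P=C[g]
        if len(P)>40:
            rc=cv2.minAreaRect(P[:,:2].astype(np.float32));print(' ',nm,len(P),np.round(rc[0],1),np.round(rc[1],1),round(rc[2],1),'z',np.median(P[:,2]).round(1))
if __name__=='__main__':
    import sys
    for t in sys.argv[1:]: go(t)
E
python3 meas.py w1 t1 s1 top0 scene0
```

```text
w1 grip n 951 mean [502.4 252.7  79.2] topz 79.2 dir [-0.976  0.218 -0.001] ends [549.3 241.3  78.2] [452.  263.1  78.1] len 99.7
 brass 736 [500.6  17.9 177.3] [486.6  -0.7 161.2] [513.6  34.1 190.2] uv 358.3410326086956 137.03532608695653
 tube n 1406 yaw -0.202 pitch deg 35.0 rad 15.8 at z175: [503.2  15.6 175. ] rms 0.3
  reader 863 [ 464.5 -228.9] [110.2  19.8] 2.2 z 48.5
  chtop 7501 [402.  37.] [169.  169.2] 78.5 z 84.4
  head 3602 [352.6  47.4] [148.9  62.2] 78.5 z 164.3
  rackbase 3817 [439.  267.8] [ 70.8 239.9] 77.5 z 10.2
 brass 58 [500.7  14.6 178.1] [489.9  -0.  162.6] [511.3  29.7 192.8] uv 255.56896551724137 191.94827586206895
 tube n 191 yaw -0.202 pitch deg 35.2 rad 14.6 at z175: [500.2  14.9 175. ] rms 1.2
  reader 632 [ 469.5 -274.4] [109.5  99.2] 7.3 z 50.0
  chtop 704 [431.5  10.3] [176.1 133.2] 61.3 z 84.7
  head 421 [355.3  42.9] [145.9  56.6] 78.6 z 164.8
  rackbase 379 [460.2 257.3] [165.7 319.5] 89.0 z 8.9
s1 grip n 143 mean [501.9 251.8  78.4] topz 78.6 dir [-0.978  0.21   0.009] ends [551.4 239.7  74.7] [449.4 261.7  75.6] len 104.4
 brass 71 [501.7  14.1
[... 764 characters left out ...]
.0
  chtop 981 [403.4  34.5] [169.5 167.2] 78.3 z 84.4
  head 683 [353.5  44.6] [149.1  61.7] 79.0 z 164.4
  rackbase 876 [460.3 255.2] [318.6 167.9] 0.4 z 9.3
scene0 grip n 144 mean [502.  251.8  78.1] topz 78.2 dir [-0.976  0.219  0.005] ends [550.2 239.7  74.7] [447.1 262.8  75.2] len 105.7
 brass 72 [501.8  13.7 174.6] [491.2  -1.1 161.4] [513.3  31.7 189.4] uv 257.9861111111111 184.29166666666666
 tube n 168 yaw -0.218 pitch deg 35.1 rad 15.0 at z175: [502.8  15.5 175. ] rms 0.73
  reader 1029 [ 470.3 -273. ] [110.7  99.9] 7.5 z 48.6
  chtop 866 [416.  33.] [168.9 142.2] 78.4 z 84.1
  head 437 [362.8  45.1] [154.6  66. ] 88.6 z 163.9
  rackbase 538 [439.1 268. ] [ 73.2 240.6] 77.7 z 9.8
```

jog_arm(
  rows=[0.6,2.97,0,0,0,-0.006,0,0.6,2.97,0,0,0,-0.006,0,0.6,2.97,0,0,0,-0.007,0,0.6,2.97,0,0,0,-0.007,0,0,0,-3.5,0,0,0,0,0,0,-3.5,0,0,0,0,0,0,-3.5,0,0,0,0,0,0,-3.5,0,0,0,0.4,0,0,-3,0,0,0,0.4,0,0,-2,0,0,0,0.4,0,0,0,0,0,0,0.4,0,0,0,0,0,0,0.4],
)

```text
clock: 3.3
eef_pos: [500.9, 249.6, 112.0]
eef_rot: [3.141, 0.001, -0.223]
wrist_force: [-0.3, -0.2, 0.1]
finger_gap: 64.2
finger_force: 0.0
```

```bash
python3 - <<'E'
from h import *
s=manip.read_state();print(s['clock'],s['eef_pos'],s['eef_rot'],s['joints'].round(2),s['finger_gap'])
p,d,m=snap('wrist','w2');cv2.imwrite('pics/w2b.png',cv2.resize(p,(640,480)))
import meas;meas.go('w2')
E
```

```text
3.3 [500.85604089 249.59567565 112.03021914] [ 3.14096498e+00  7.44191988e-04 -2.22725299e-01] [ 0.4   0.38  1.57 -0.    1.19  2.19] 64.18528349557029
w2 grip n 2393 mean [503.8 253.4  79.4] topz 79.4 dir [-0.976  0.22  -0.001] ends [550.1 243.   79.2] [451.6 265.2  79.1] len 101.0
  chtop 9806 [441.9  78.7] [ 73.5 107.3] 78.7 z 84.5
  rackbase 8187 [450.2 265.4] [ 70.3 215.3] 77.4 z 10.4
```

View pics/w2b.png

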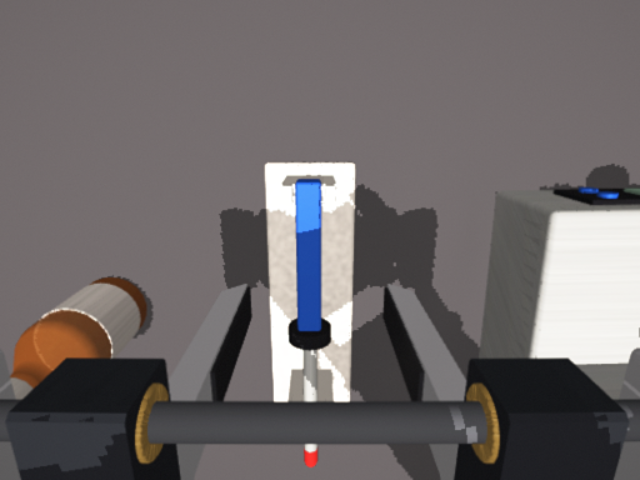

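The rod at u≈309 sits about 4 mm left of the fingers' middle (≈317), so I shift +y, descend and grip.

jog_arm(
  rows=[0,0.4,-0.5,0,0,0,0.4,0,0,-1.5,0,0,0,0.4,0,0,-1.5,0,0,0,0.4,0,0,-1.3,0,0,0,0.4,0,0,-0.5,0,0,0,0.4,0,0,0,0,0,0,0.7,0,0,0,0,0,0,0.9,0,0,0,0,0,0,1,0,0,0,0,0,0,1,0,0,0,0,0,0,1,0,0,0,0,0,0,1,0,0,0,0,0,0,1],
  newtons=25,
)

```text
clock: 4.35
eef_pos: [500.7, 254.7, 59.1]
eef_rot: [-3.141, -0.0, -0.221]
wrist_force: [0.1, -0.3, -0.4]
finger_gap: 13.2
finger_force: 0.0
```

jog_arm(
  rows=[0,0,0,0,0,0,1,0,0,0,0,0,0,1,0,0,0,0,0,0,1],
  newtons=25,
)

```text
clock: 4.6
eef_pos: [500.6, 254.7, 58.9]
eef_rot: [-3.142, 0.0, -0.221]
wrist_force: [-0.1, 0.3, 0.1]
finger_gap: 0.5
finger_force: 0.0
```

```bash
python3 - <<'E'
from h import *
s=manip.read_state();print(s)
p,d,m=snap('wrist','w3');cv2.imwrite('pics/w3b.png',cv2.resize(p,(640,480)))
import meas;meas.go('w3')
E
```

```text
{'clock': 4.6, 'joints': array([4.05360185e-01, 4.47290222e-01, 1.60789852e+00, 3.08446157e-05,
       1.08641017e+00, 2.19735967e+00]), 'qd': array([-1.05425403e-03,  7.27627011e-04,  3.73634046e-04,  1.07179491e-03,
       -7.20280679e-05,  1.25616330e-03]), 'effort': array([ 8.98626786e-04, -5.77090287e+01, -3.15183735e+01, -2.72407103e-02,
       -6.81124697e-02,  2.67707210e-04]), 'eef_pos': array([500.59269365, 254.65385666,  58.85079633]), 'eef_rot': array([-3.14157421e+00,  2.10730755e-05, -2.21217527e-01]), 'wrist_force': array([-0.14528326,  0.31877683,  0.10327943]), 'moment': array([ 0.04292467, -0.04194617, -0.06786233]), 'finger_force': 0.0, 'finger_gap': 0.5110005425742906}
w3 grip n 1078 mean [521.3 249.8  79.4] topz 79.4 dir [-0.975  0.22   0.026] ends [550.4 243.2  78.2] [503.9 253.7  79.5] len 47.7
  chtop 4365 [424.3 109.4] [ 21.7 153.9] 78.9 z 84.2
  rackbase 6585 [487.8 257.1] [ 70.2 138.2] 77.4 z 10.4
```

View pics/w3b.png

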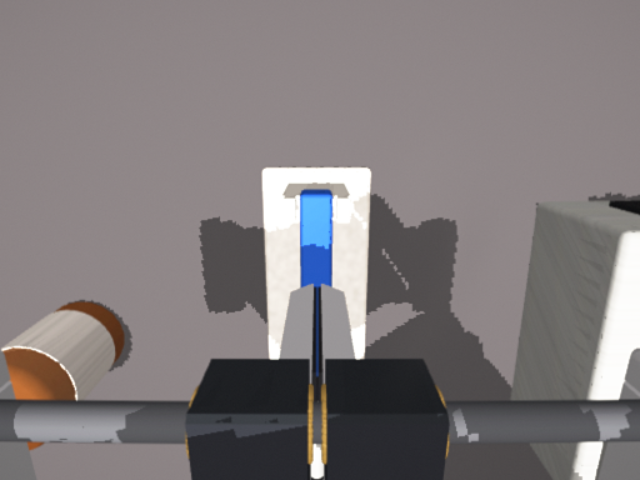

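The fingers shut without the rod: in the picture they meet at (317,287), in front of or above the grip. I'll check where the fingertips really are, from depth.

```bash
python3 - <<'E'
from h import *
p,d,m=load('w3');C=cloud(d,m)
for v in range(222,300,6): print(v,[(u,C[v,u].round(0).tolist()) for u in (240,248,253,260,268)])
p,d,m=load('w2');C=cloud(d,m);print('open')
for v in range(222,290,8): print(v,[(u,C[v,u].round(0).tolist()) for u in (170,180,190,195,199,310,315,325)])
p,d,m=snap('scene','s3');cv2.imwrite('pics/s3b.png',cv2.resize(p[120:240,230:390],(800,600),interpolation=2))
E
```

```text
222 [(240, [510.0, 260.0, 78.0]), (248, [509.0, 255.0, 79.0]), (253, [509.0, 252.0, 80.0]), (260, [508.0, 248.0, 80.0]), (268, [481.0, 246.0, 12.0])]
228 [(240, [480.0, 270.0, 10.0]), (248, [510.0, 255.0, 91.0]), (253, [505.0, 253.0, 79.0]), (260, [509.0, 248.0, 91.0]), (268, [475.0, 247.0, 11.0])]
234 [(240, [511.0, 259.0, 101.0]), (248, [510.0, 255.0, 100.0]), (253, [508.0, 252.0, 97.0]), (260, [509.0, 248.0, 100.0]), (268, [508.0, 244.0, 101.0])]
240 [(240, [511.0, 259.0, 107.0]), (248, [510.0, 255.0, 108.0]), (253, [508.0, 252.0, 105.0]), (260, [509.0, 248.0, 108.0]), (268, [508.0, 244.0, 108.0])]
246 [(240, [511.0, 259.0, 115.0]), (248, [510.0, 255.0, 116.0]), (253, [508.0, 252.0, 113.0]), (260, [509.0, 249.0, 115.0]), (268, [507.0, 245.0, 115.0])]
252 [(240, [511.0, 258.0, 123.0]), (248, [510.0, 255.0, 122.0]), (253, [507.0, 253.0, 118.0]), (260, [509.0, 249.0, 123.0]), (268, [508.0, 245.0, 123.0])]
258 [(240, [510.0, 258.0, 128.0]), (248, [509.0, 255.0, 128.0]), (253, [508.0, 252.0, 126.0]), (260, [509.0, 249.0, 130.0]), (268, [508.0, 245.0, 129.0])]
264 [(240, [511.0, 258.0, 
[... 2372 characters left out ...]
, 283.0, 194.0]), (180, [516.0, 280.0, 191.0]), (190, [507.0, 280.0, 176.0]), (195, [501.0, 282.0, 164.0]), (199, [418.0, 329.0, 1.0]), (310, [389.0, 209.0, 0.0]), (315, [491.0, 218.0, 172.0]), (325, [501.0, 216.0, 191.0])]
278 [(170, [518.0, 281.0, 201.0]), (180, [515.0, 279.0, 197.0]), (190, [503.0, 281.0, 177.0]), (195, [409.0, 337.0, 1.0]), (199, [407.0, 333.0, -0.0]), (310, [380.0, 211.0, 0.0]), (315, [487.0, 219.0, 173.0]), (325, [499.0, 216.0, 193.0])]
286 [(170, [517.0, 280.0, 205.0]), (180, [511.0, 280.0, 197.0]), (190, [399.0, 345.0, -0.0]), (195, [399.0, 339.0, 1.0]), (199, [397.0, 335.0, -0.0]), (310, [370.0, 213.0, 0.0]), (315, [368.0, 207.0, 1.0]), (325, [496.0, 217.0, 195.0])]
```

View pics/s3b.png

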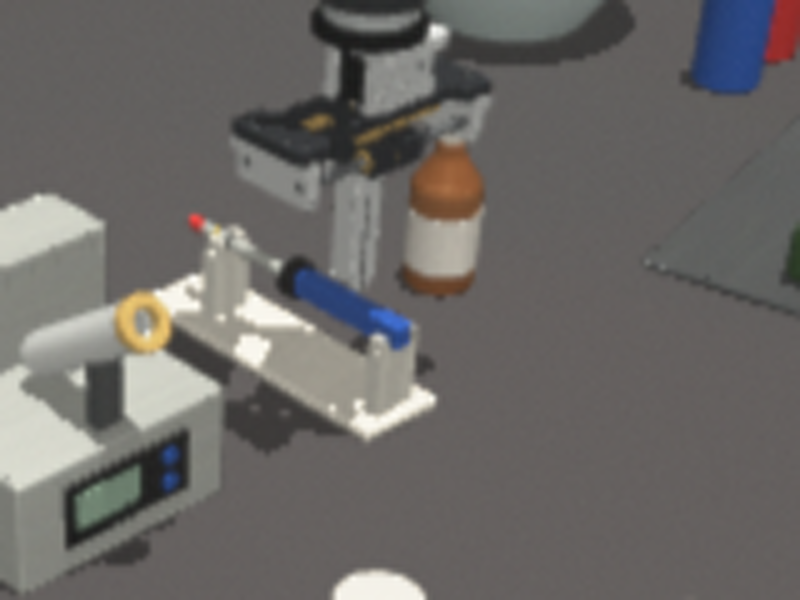

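The fingertips really stand near z≈88, just above the grip (top at 79), although the reported TCP z is 59. So the fingertips are about 30 mm *behind* the reported TCP, not 8 mm ahead. I'll pin this down more exactly.

```bash
python3 - <<'E'
from h import *
p,d,m=load('w3');C=cloud(d,m)
for v in range(222,236): print(v,[C[v,u].round(1).tolist() for u in (245,248,258,262)])
s=manip.read_state();print(s['eef_pos'])
E
```

```text
222 [[510.0, 257.1, 79.7], [509.2, 255.4, 78.7], [508.1, 249.2, 79.5], [507.6, 246.8, 79.6]]
223 [[509.4, 257.2, 79.9], [508.9, 255.4, 79.6], [507.4, 249.3, 79.3], [507.0, 246.9, 79.7]]
224 [[508.4, 257.5, 78.8], [508.5, 255.5, 80.2], [507.0, 249.4, 79.9], [506.2, 247.1, 79.3]]
225 [[507.6, 257.7, 78.6], [507.5, 255.8, 79.2], [506.3, 249.6, 79.7], [505.6, 247.2, 79.3]]
226 [[507.2, 257.8, 79.1], [506.8, 255.9, 79.2], [505.2, 249.8, 78.7], [504.9, 247.3, 79.2]]
227 [[506.2, 258.0, 78.2], [510.2, 255.0, 89.7], [508.7, 249.2, 89.1], [504.3, 247.5, 79.5]]
228 [[510.6, 256.7, 91.2], [509.9, 255.0, 90.5], [508.9, 249.2, 91.2], [508.2, 246.9, 90.7]]
229 [[510.7, 256.6, 93.0], [509.8, 255.0, 91.7], [508.6, 249.3, 92.1], [508.4, 246.9, 92.9]]
230 [[510.9, 256.5, 95.1], [509.9, 255.0, 93.7], [508.9, 249.2, 94.2], [507.9, 247.1, 93.1]]
231 [[510.8, 256.5, 96.5], [510.2, 254.9, 95.7], [508.7, 249.3, 95.4], [508.2, 247.1, 95.2]]
232 [[510.6, 256.5, 97.5], [510.1, 254.9, 97.2], [508.9, 249.3, 97.2], [507.9, 247.1, 96.1]]
233 [[510.2, 256.6, 97.9], [509.9, 254.9, 98.1], [508.9, 249.3, 98.7], [508.5, 247.1, 99.0]]
234 [[510.5, 256.5, 100.2], [510.1, 254.8, 100.1], [508.9, 249.3, 100.1], [508.5, 247.1, 100.3]]
235 [[510.2, 256.5, 100.9], [510.5, 254.7, 102.3], [509.2, 249.3, 102.3], [508.2, 247.2, 101.1]]
[500.5946429  254.6430886   58.84868306]
```

jog_arm(
  rows=[0,0,0,0,0,0,0.5,0,0,0,0,0,0,0.5,0,0,0,0,0,0,0.5,0,0,0,0,0,0,0.5,0,0,0,0,0,0,0.5,0,0,0,0,0,0,0.5,0,0,0,0,0,0,0.5,0,0,0,0,0,0,0.5],
)

```text
clock: 5.37
eef_pos: [500.6, 254.6, 58.9]
eef_rot: [-3.142, -0.0, -0.221]
wrist_force: [-0.3, -0.4, 0.9]
finger_gap: 46.8
finger_force: 0.0
```

jog_arm(
  rows=[0,0,-0.6,0,0,0,0.5,0,0,-0.8,0,0,0,0.5,0,0,-0.8,0,0,0,0.5,0,0,-0.8,0,0,0,0.5,0,0,-0.6,0,0,0,0.5,0,0,-0.2,0,0,0,0.5,0,0,0,0,0,0,0.5,0,0,0,0,0,0,0.7,0,0,0,0,0,0,0.8,0,0,0,0,0,0,0.9,0,0,0,0,0,0,1,0,0,0,0,0,0,1,0,0,0,0,0,0,1,0,0,0,0,0,0,1,0,0,0,0,0,0,1],
  newtons=25,
)

```text
clock: 6.62
eef_pos: [500.7, 254.7, 21.0]
eef_rot: [-3.141, -0.0, -0.221]
wrist_force: [-0.5, 0.3, 2.9]
finger_gap: 15.2
finger_force: 25.0
```

```bash
python3 - <<'E'
from h import *
s=manip.read_state();print(s['eef_pos'],s['eef_rot'],s['finger_gap'],s['finger_force'],s['wrist_force'],s['clock'])
p,d,m=snap('wrist','w4')
import meas;meas.go('w4')
C=cloud(d,m);print([C[v,v2].round(0).tolist() for v in (215,220,225,230,235,240,250) for v2 in (236,253,)])
E
```

```text
[500.69346873 254.70544633  21.04477736] [-3.14138397e+00 -2.30755277e-04 -2.21191799e-01] 15.200131419407292 25.000418722629547 [-0.52022     0.33353496  2.86344119] 6.6167
w4 grip n 3641 mean [502.4 253.5  79.3] topz 79.4 dir [-0.974  0.227  0.006] ends [550.  242.4  78.8] [452.4 265.2  79.3] len 100.2
  rackbase 6062 [453.3 264.7] [ 70.2 209.1] 77.5 z 10.4
[[505.0, 266.0, 10.0], [527.0, 248.0, 79.0], [502.0, 267.0, 11.0], [524.0, 249.0, 79.0], [498.0, 268.0, 10.0], [521.0, 249.0, 79.0], [512.0, 262.0, 56.0], [519.0, 250.0, 79.0], [511.0, 261.0, 63.0], [516.0, 251.0, 79.0], [511.0, 261.0, 70.0], [513.0, 251.0, 79.0], [510.0, 261.0, 79.0], [508.0, 252.0, 80.0]]
```

The grip is secure: the opening is 15.2 mm at 25 N. Now I lift it.

jog_arm(
  rows=[0,0,0.3,0,0,0,1,0,0,0.7,0,0,0,1,0,0,1.5,0,0,0,1,0,0,2.5,0,0,0,1,0,0,3.5,0,0,0,1,0,0,3.5,0,0,0,1,0,0,3.5,0,0,0,1,0,0,3.5,0,0,0,1,0,0,2.5,0,0,0,1,0,0,1.5,0,0,0,1,0,0,1.0,0,0,0,1],
  newtons=35,
)

```text
clock: 7.58
eef_pos: [500.8, 254.7, 263.5]
eef_rot: [-3.14, -0.002, -0.221]
wrist_force: [-0.9, -0.4, -1.4]
finger_gap: 15.7
finger_force: 35.0
```

jog_arm(
  rows=[1,-1.5,0,0,0,0.002,1,1.9,-2.8,0,-0.0123,-0.06,0.002,1,1.9,-2.8,0,-0.0123,-0.06,0.002,1,1.9,-2.8,0,-0.0123,-0.06,0.002,1,1.9,-2.8,0,-0.0123,-0.06,0.002,1,1.9,-2.8,0,-0.0123,-0.06,0.002,1,1.9,-2.8,0,-0.0123,-0.06,0.002,1,1.9,-2.8,0,-0.0123,-0.06,0.002,1,1.9,-2.8,0,-0.0123,-0.06,0.002,1,1.9,-2.8,0,-0.0123,-0.06,0.002,1,1.0,-1.4,0,-0.0123,-0.06,0,1,0,0,0,0,0,0,1,0,0,0,0,0,0,1],
)

```text
clock: 8.67
eef_pos: [690.8, -26.7, 259.9]
eef_rot: [-3.137, -0.609, -0.203]
wrist_force: [0.5, 1.3, -0.5]
finger_gap: 16.2
finger_force: 35.0
```

```bash
cat > rel.py <<'E'
from h import *
from scipy.spatial.transform import Rotation as Ro
s=manip.read_state();R=Ro.from_euler('xyz',s['eef_rot']).as_matrix();T=s['eef_pos']
psi,ph=-0.202,np.radians(35);e=np.array([np.cos(ph)*np.cos(psi),np.cos(ph)*np.sin(psi),np.sin(ph)])
M=np.array([501.5,15.5,175.])
o=T-49.3*R[:,2]-0.5*0*R[:,0]; rx=-R[:,0]
print('clock',s['clock'],'tcp',T.round(1),'gap',s['finger_gap'].round(1),'j',s['joints'].round(2),'F',s['wrist_force'].round(1))
print('rod origin',o.round(1),'rodx',rx.round(4),'-e',(-e).round(4),'rotvec to align (world)',np.cross(rx,-e).round(4))
tip=o+165*rx; w=tip-M; print('tip',tip.round(1),'along e',(w@e).round(1),'perp',(w-e*(w@e)).round(1))
E
python3 rel.py; python3 - <<'E'
from h import *
p,d,m=snap('wrist','w5');cv2.imwrite('pics/w5b.png',cv2.resize(p,(800,600),interpolation=2));import meas;meas.go('w5')
snap('scene','s5');meas.go('s5')
E
```

```text
reader 859 [ 508.  -251.5] [27.1 66.7] 9.7 z 48.5
 brass 63 [501.6  14.2 174.5] [490.8  -1.7 162.1] [513.9  31.  189.6] uv 258.04761904761904 184.23809523809524
 tube n 164 yaw -0.216 pitch deg 35.0 rad 14.8 at z175: [502.7  15.2 175. ] rms 0.74
  reader 1026 [ 469.4 -272. ] [109.2  98.4] 7.0 z 48.5
  chtop 874 [416.2  33.5] [169.8 145.3] 78.5 z 84.0
  head 435 [353.9  45.7] [149.5  63.7] 79.5 z 164.0
  rackbase 534 [437.4 268.6] [ 73.8 243.8] 77.0 z 9.9Traceback (most recent call last):
  File "rel.py", line 7, in <module>
    print('clock',s['clock'],'tcp',T.round(1),'gap',s['finger_gap'].round(1),'j',s['joints'].round(2),'F',s['wrist_force'].round(1))
                                                    ^^^^^^^^^^^^^^^^^^^^^
AttributeError: 'float' object has no attribute 'round'
```

View pics/w5b.png

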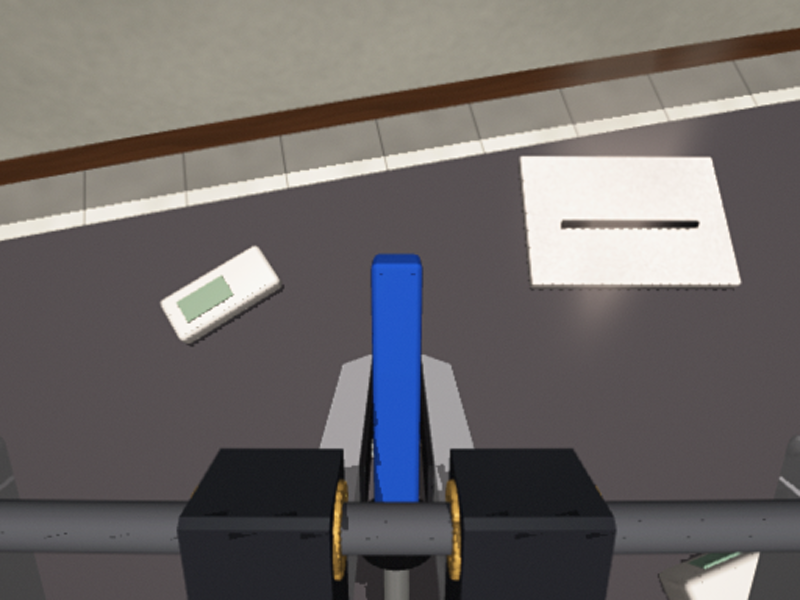

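The rod is held straight between the fingers, with the blue grip's far end at (396,262). The tip and mouth are hidden from this camera. I'll measure the held rod numerically from the wrist and scene depth.

```bash
sed -i "s/s\['finger_gap'\].round(1)/round(s['finger_gap'],1)/" rel.py
cat > held.py <<'E'
from rel import *
def held(tag):
    p,d,m=load(tag);C=cloud(d,m);h=cv2.cvtColor(p,cv2.COLOR_BGR2HSV);H,sa,v=[h[...,i].astype(int) for i in range(3)]
    L=(C-T)@R  # tool frame
    g=(H>105)&(H<130)&(sa>120)&(abs(L[...,1])<25)&(L[...,2]>-90)&(L[...,2]<-20)&(abs(L[...,0])<80)
    P=L[g]
    if len(P)<20: return print(tag,'few',len(P))
    print(tag,'grip in tool',len(P),'range x',np.percentile(P[:,0],[0,100]).round(1),'y',np.percentile(P[:,1],[2,50,98]).round(1),'z',np.percentile(P[:,2],[2,50,98]).round(1))
    top=P[P[:,2]<np.percentile(P[:,2],50)+2] if tag[0]=='w' else P
    print('  slope dy/dx,dz/dx',np.polyfit(top[:,0],top[:,1],1).round(4),np.polyfit(top[:,0],top[:,2],1).round(4))
def red(tag):
    p,d,m=load(tag);C=cloud(d,m);h=cv2.cvtColor(p,cv2.COLOR_BGR2HSV);H,sa,v=[h[...,i].astype(int) for i in range(3)]
    g=((H<7)|(H>173))&(sa>120)&(np.linalg.norm(C-tip,axis=-1)<50)
    vv,uu=np.nonzero(g);print(tag,'red',g.sum(),C[g].mean(0).round(1) if g.any() else '', 'uv',uu.mean().round(1),vv.mean().round(1),'pred uv of tip-4',proj(m,tip-4*rx).round(1),'pred mouth uv',proj(m,M).round(1))
    g=(v<60)&(np.linalg.norm(C-(o+50*rx),axis=-1)<30);vv,uu=np.nonzero(g);print('  collar',g.sum(),uu.mean().round(1),vv.mean().round(1),'pred',proj(m,o+50*rx).round(1))
E
python3 - <<'E'
from held import *
snap('top','t5')
for t in ('w5','s5','t5'): held(t)
for t in ('s5','t5'): red(t)
E
```

```text
clock 8.7667 tcp [691.3 -25.5 261. ] gap 15.6 j [-0.06  0.22  1.56 -0.11  0.77  1.77] F [-0.8  0.4 -1. ]
rod origin [663.6 -20.1 301.4] rodx [-0.8024  0.1641 -0.5737] -e [-0.8025  0.1643 -0.5736] rotvec to align (world) [ 0.0002  0.0001 -0.0002]
tip [531.2   7.  206.7] along e 43.4 perp [-5.2 -1.4  6.8]
w5 grip in tool 4925 range x [-50.4  50.6] y [-5.7  1.8  9.7] z [-59.3 -57.8 -51.2]
  slope dy/dx,dz/dx [1.1000e-03 1.9448e+00] [ 1.50000e-03 -5.78744e+01]
s5 grip in tool 150 range x [-51.6  51.5] y [-3.8  7.9 10.4] z [-58.2 -50.  -41.7]
  slope dy/dx,dz/dx [-0.0342  7.161 ] [ 1.90000e-03 -4.98241e+01]
t5 grip in tool 110 range x [-24.7  53.7] y [-5.2  1.8  9.3] z [-62.9 -57.2 -45.4]
  slope dy/dx,dz/dx [0.0183 1.5317] [ 3.80000e-02 -5.76256e+01]
s5 red 2 [534.    1.4 209.7] uv 264.5 179.0 pred uv of tip-4 [265.6 178.5] pred mouth uv [258.3 183.9]
  collar 47 286.3 172.0 pred [289.7 170.6]
t5 red 0  uv nan nan pred uv of tip-4 [257.9 180.8] pred mouth uv [255.3 191.8]
  collar 0 nan nan pred [263.3 150.2]held.py:14: RuntimeWarning: Mean of empty slice.
  vv,uu=np.nonzero(g);print(tag,'red',g.sum(),C[g].mean(0).round(1) if g.any() else '', 'uv',uu.mean().round(1),vv.mean().round(1),'pred uv of tip-4',proj(m,tip-4*rx).round(1),'pred mouth uv',proj(m,M).round(1))
  ret = ret.dtype.type(ret / rcount)
held.py:15: RuntimeWarning: Mean of empty slice.
  g=(v<60)&(np.linalg.norm(C-(o+50*rx),axis=-1)<30);vv,uu=np.nonzero(g);print('  collar',g.sum(),uu.mean().round(1),vv.mean().round(1),'pred',proj(m,o+50*rx).round(1))
```

```bash
python3 - <<'E'
import held as H0
from h import *
from scipy.spatial.transform import Rotation as Ro
from scipy.optimize import least_squares
H0.T=np.array([500.693,254.705,21.045]);H0.R=Ro.from_euler('xyz',[-3.14138,-.00023,-.22119]).as_matrix()
H0.held('w4')
# what does the wrist see of finger sides in tool frame? front faces of both fingers
for tag,T,eu in (('w4',H0.T,[-3.14138,-.00023,-.22119]),('w5',H0.s['eef_pos'],H0.s['eef_rot']),('w3',np.array([500.593,254.654,58.851]),[-3.14157,0,-.22122])):
    p,d,m=load(tag);C=cloud(d,m);R=Ro.from_euler('xyz',eu).as_matrix();L=(C-T)@R
    print(tag,'cam in tool',((-np.array(m['R']).T@m['t']-T)@R).round(2))
    for z in (-40,-60,-75):
        g=(abs(L[...,2]-z)<4)&(abs(L[...,1])<40)&(L[...,0]>5)&(L[...,0]<14)&(cv2.cvtColor(p,cv2.COLOR_BGR2HSV)[...,1]<60);y=L[g][:,1]
        if len(y)>5: print('  z',z,'finger y min/max',np.percentile(y,[1,99]).round(1),'inner',y[y<0].max().round(1) if (y<0).any() else '',y[y>0].min().round(1) if (y>0).any() else '')
# mouth: brass front-face points in w1; circle from outline
p,d,m=load('w1');C=cloud(d,m);h=cv2.cvtColor(p,cv2.COLOR_BGR2HSV)
g=((h[...,0]>10)&(h[...,0]<28)&(h[...,1]>110)&(C[...,2]>150)&(C[...,2]<200)&(abs(C[...,1]-15)<40)&(abs(C[...,0]-500)<40))
e=H0.e;a=np.cross([0,0,1],e);a/=np.linalg.norm(a);b=np.cross(e,a)
P=C[g];Q=P-np.array([501.5,15.5,175]);h_=Q@e
print('along e hist',np.percentile(h_,[2,10,30,50,70,90,98]).round(1))
# fit cylinder edge: choose centre such that front-face pts (within 1.5 of plane) lie in annulus 9..18
f=Q[abs(h_-np.percentile(h_,75))<2];ua,ub=f@a,f@b
print('face n',len(f),'a',ua.min().round(1),ua.max().round(1),'b',ub.min().round(1),ub.max().round(1),'plane',np.median(f@e).round(1))
cnt,_=cv2.findContours(g.astype(np.uint8),cv2.RETR_CCOMP,cv2.CHAIN_APPROX_NONE)
for c in cnt:
    c=c[:,0]
    if len(c)<15: continue
    pl=[]
    for u,v in c:
        Rm=np.array(m['R']);oo=-Rm.T@np.array(m['t']);r=Rm.T@ray(m,u,v);X=oo+r*((np.array([501.5,15.5,175])-oo)@e)/(r@e);pl.append([(X-[501.5,15.5,175])@a,(X-[501.5,15.5,175])@b])
    pl=np.array(pl);print('contour',len(c),'a',pl[:,0].min().round(1),pl[:,0].max().round(1),'b',pl[:,1].min().round(1),pl[:,1].max().round(1))
print('a',a.round(3),'b',b.round(3))
E
```

```text
clock 8.8167 tcp [691.5 -25.3 261.2] gap 15.7 j [-0.06  0.21  1.56 -0.11  0.77  1.77] F [ 0.3  0.9 -1.9]
rod origin [663.7 -19.9 301.6] rodx [-0.8022  0.1637 -0.5742] -e [-0.8025  0.1643 -0.5736] rotvec to align (world) [ 0.0005  0.0007 -0.0005]
tip [531.3   7.1 206.8] along e 43.6 perp [-5.1 -1.2  6.8]
w4 grip in tool 3641 range x [-49.4  50.7] y [-6.9  1.1  8.4] z [-59.6 -58.3 -50.5]
  slope dy/dx,dz/dx [0.0079 0.803 ] [ 4.40000e-03 -5.83308e+01]
w4 cam in tool [  81.12    0.68 -209.48]
  z -40 finger y min/max [-18.6  20.4] inner -8.3 10.1
  z -60 finger y min/max [-18.8  20.5] inner -7.4 9.1
  z -75 finger y min/max [-19.   20.6] inner -7.1 8.7
w5 cam in tool [  81.03    1.92 -208.69]
  z -40 finger y min/max [-17.2  21.6] inner -7.0 11.4
  z -60 finger y min/max [-17.5  21.9] inner -6.0 10.4
  z -75 finger y min/max [-17.7  22. ] inner -5.6 10.0
w3 cam in tool [  81.13    0.67 -209.47]
  z -40 finger y min/max [-11.1  12.8] inner -0.6 2.2
  z -60 finger y min/max [-11.3  13. ] inner -0.4 1.6
  z -75 finger y min/max [-11.5  13.1] inner -0.3 1.9
along e hist [-6.3 -4.4 -0.9  1.5  2.2  2.7  3.2]
face n 470 a -16.0 18.4 b -17.9 18.2 plane 2.1
contour 90 a -17.0 20.6 b -20.0 23.3
contour 34 a -5.5 10.5 b -3.7 7.2
a [ 0.201  0.98  -0.   ] b [-0.562  0.115  0.819]
```

```bash
sed -i "s/M=np.array.*/M=np.array([503.2,17.1,175.5])/; s/^o=.*/o=T-49.0*R[:,2]-5*R[:,0]; rx=-R[:,0]/" rel.py; echo "print('shift in cm to put tip on axis at same depth',(-(w-e*(w@e))/10).round(2))" >> rel.py; python3 rel.py
```

```text
clock 8.8167 tcp [691.5 -25.3 261.2] gap 15.7 j [-0.06  0.21  1.56 -0.11  0.77  1.77] F [ 0.3  0.9 -1.9]
rod origin [659.8 -19.1 298.5] rodx [-0.8022  0.1637 -0.5742] -e [-0.8025  0.1643 -0.5736] rotvec to align (world) [ 0.0005  0.0007 -0.0005]
tip [527.5   7.9 203.7] along e 37.2 perp [-5.6 -3.1  6.9]
shift in cm to put tip on axis at same depth [ 0.56  0.31 -0.69]
```

jog_arm(
  rows=[0.28,0.16,-0.35,0,0,0,1,0.28,0.15,-0.34,0,0,0,1,-0.5,0.1,-0.36,0,0,0,1,-0.5,0.1,-0.36,0,0,0,1,-0.5,0.1,-0.36,0,0,0,1,-0.5,0.11,-0.35,0,0,0,1,0,0,0,0,0,0,1,0,0,0,0,0,0,1,0,0,0,0,0,0,1],
)

```text
clock: 9.57
eef_pos: [677.3, -19.2, 240.1]
eef_rot: [-3.137, -0.613, -0.202]
wrist_force: [-0.2, 0.6, -1.5]
finger_gap: 16.0
finger_force: 35.0
```

```bash
python3 - <<'E'
import rel
from h import *
p,d,m=snap('scene','s6');q,_,m2=snap('top','t6')
a=cv2.resize(p[150:210,230:310],(800,600),interpolation=cv2.INTER_CUBIC)[:, :]
b=cv2.resize(q[140:215,225:285],None,fx=7,fy=7,interpolation=cv2.INTER_CUBIC)[:300]
for mm,nm in ((m,'s'),(m2,'t')): print(nm,'mouth',proj(mm,rel.M).round(1),'tip',proj(mm,rel.tip).round(1),'collar',proj(mm,rel.o+50*rel.rx).round(1),'axis pts beyond',proj(mm,rel.M+rel.e*110).round(1))
cv2.imwrite('pics/s6b.png',a)
E
```

```text
clock 9.5667 tcp [677.3 -19.2 240.1] gap 16.0 j [-0.04  0.2   1.63 -0.13  0.71  1.8 ] F [-0.2  0.6 -1.5]
rod origin [645.6 -13.  277.3] rodx [-0.8012  0.1643 -0.5754] -e [-0.8025  0.1643 -0.5736] rotvec to align (world) [0.0003 0.0022 0.0001]
tip [513.4  14.1 182.3] along e 12.6 perp [ 0.1 -0.9 -0.4]
shift in cm to put tip on axis at same depth [-0.01  0.09  0.04]
s mouth [259.1 183.7] tip [261.3 183.2] collar [285.1 175.6] axis pts beyond [281.4 176.7]
t mouth [254.8 191.3] tip [255.7 188. ] collar [261.1 157.1] axis pts beyond [259.9 162. ]
```

View pics/s6b.png

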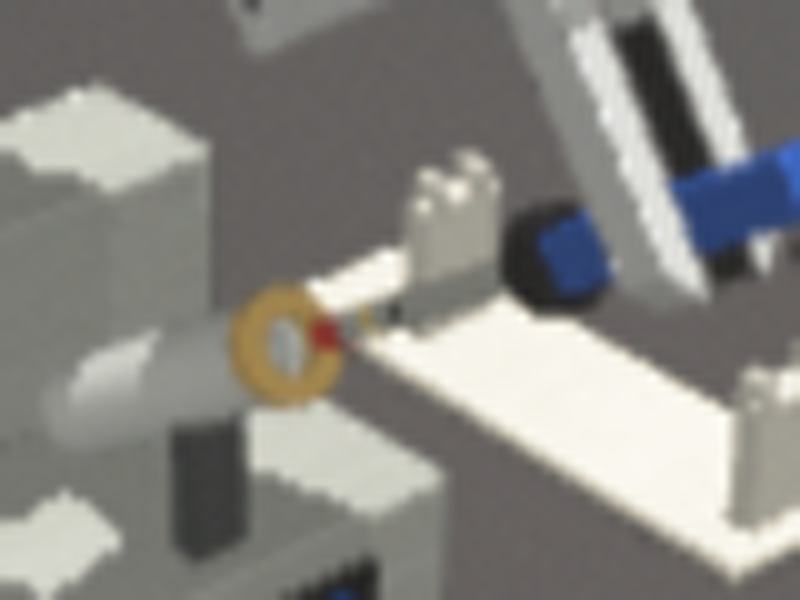

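The crop shows the ring centred at about (288,346), the red tip just in front at (313,336), and the shaft line passing through the hole centre to within ~1 mm. I'll start inserting gently.

jog_arm(
  rows=[0,0.08,0.04,0,0.002,0,1,-0.24,0.049,-0.172,0,0,0,1,-0.24,0.049,-0.172,0,0,0,1,-0.24,0.049,-0.172,0,0,0,1,-0.24,0.049,-0.172,0,0,0,1,-0.24,0.049,-0.172,0,0,0,1,-0.24,0.049,-0.172,0,0,0,1,-0.24,0.049,-0.172,0,0,0,1,0,0,0,0,0,0,1],
)

```text
clock: 10.42
eef_pos: [659.9, -14.8, 227.6]
eef_rot: [-3.137, -0.61, -0.202]
wrist_force: [0.4, -0.2, -1.2]
finger_gap: 15.6
finger_force: 35.0
```

```bash
python3 rel.py; python3 -c "
from h import *
print(manip.read_state()['moment'].round(2))"
```

```text
clock 10.4167 tcp [659.9 -14.8 227.6] gap 15.6 j [-0.04  0.17  1.69 -0.14  0.69  1.82] F [ 0.4 -0.2 -1.2]
rod origin [628.4  -8.6 264.9] rodx [-0.803   0.1641 -0.5729] -e [-0.8025  0.1643 -0.5736] rotvec to align (world) [-0.     -0.0009 -0.0003]
tip [495.9  18.5 170.4] along e -9.1 perp [-0.1 -0.1  0.1]
shift in cm to put tip on axis at same depth [ 0.01  0.01 -0.01]
[0.12 0.29 0.04]
```

jog_arm(
  rows=[-0.24,0.049,-0.172,0,0,0,1,-0.24,0.049,-0.172,0,0,0,1,-0.24,0.049,-0.172,0,0,0,1,-0.24,0.049,-0.172,0,0,0,1,-0.24,0.049,-0.172,0,0,0,1,-0.24,0.049,-0.172,0,0,0,1,-0.24,0.049,-0.172,0,0,0,1,-0.24,0.049,-0.172,0,0,0,1],
)

```text
clock: 11.08
eef_pos: [640.9, -11.0, 214.1]
eef_rot: [-3.137, -0.611, -0.202]
wrist_force: [-1.1, -0.4, -1.0]
finger_gap: 15.6
finger_force: 35.0
```

```bash
python3 rel.py; python3 -c "
from h import *
print(manip.read_state()['moment'].round(2))"
```

```text
clock 11.0833 tcp [640.9 -11.  214.1] gap 15.6 j [-0.03  0.14  1.75 -0.16  0.65  1.84] F [-1.1 -0.4 -1. ]
rod origin [609.4  -4.7 251.4] rodx [-0.8027  0.1643 -0.5733] -e [-0.8025  0.1643 -0.5736] rotvec to align (world) [-0.     -0.0004 -0.0001]
tip [476.9  22.4 156.8] along e -32.7 perp [-0.  -0.1  0. ]
shift in cm to put tip on axis at same depth [ 0.    0.01 -0.  ]
[ 0.08  0.37 -0.02]
```

jog_arm(
  rows=[-0.24,0.049,-0.172,0,0,0,1,-0.24,0.049,-0.172,0,0,0,1,-0.24,0.049,-0.172,0,0,0,1,-0.24,0.049,-0.172,0,0,0,1,-0.24,0.049,-0.172,0,0,0,1,-0.24,0.049,-0.172,0,0,0,1,-0.24,0.049,-0.172,0,0,0,1,-0.24,0.049,-0.172,0,0,0,1],
)

```text
clock: 11.75
eef_pos: [621.8, -7.0, 200.3]
eef_rot: [-3.137, -0.611, -0.202]
wrist_force: [-0.2, 0.2, -0.0]
finger_gap: 15.6
finger_force: 35.0
```

jog_arm(
  rows=[-0.24,0.049,-0.172,0,0,0,1,-0.24,0.049,-0.172,0,0,0,1,-0.24,0.049,-0.172,0,0,0,1,-0.24,0.049,-0.172,0,0,0,1,-0.24,0.049,-0.172,0,0,0,1,-0.24,0.049,-0.172,0,0,0,1,-0.24,0.049,-0.172,0,0,0,1,-0.24,0.049,-0.172,0,0,0,1],
)

```text
clock: 12.42
eef_pos: [602.6, -3.1, 186.6]
eef_rot: [-3.137, -0.611, -0.202]
wrist_force: [0.3, -0.2, -1.1]
finger_gap: 15.6
finger_force: 35.0
```

jog_arm(
  rows=[-0.24,0.049,-0.172,0,0,0,1,-0.24,0.049,-0.172,0,0,0,1,-0.24,0.049,-0.172,0,0,0,1,-0.16,0.033,-0.115,0,0,0,1,-0.16,0.033,-0.115,0,0,0,1,-0.16,0.033,-0.115,0,0,0,1,0,0,0,0,0,0,1],
)

```text
clock: 13.0
eef_pos: [590.5, -0.6, 177.9]
eef_rot: [-3.137, -0.61, -0.202]
wrist_force: [0.1, -0.6, -1.6]
finger_gap: 15.8
finger_force: 35.0
```

```bash
python3 rel.py; python3 -c "
from h import *
print(manip.read_state()['moment'].round(2))"
```

```text
clock 13.0 tcp [590.5  -0.6 177.9] gap 15.8 j [-0.01  0.07  1.92 -0.2   0.56  1.9 ] F [ 0.1 -0.6 -1.6]
rod origin [559.    5.6 215.2] rodx [-0.8029  0.1642 -0.573 ] -e [-0.8025  0.1643 -0.5736] rotvec to align (world) [-0.     -0.0007 -0.0002]
tip [426.5  32.7 120.6] along e -95.6 perp [ 0.  -0.1 -0. ]
shift in cm to put tip on axis at same depth [-0.    0.01  0.  ]
[0.06 0.31 0.04]
```

jog_arm(
  rows=[-0.08,0.016,-0.057,0,0,0,1,-0.08,0.016,-0.057,0,0,0,1,-0.08,0.016,-0.057,0,0,0,1,-0.08,0.016,-0.057,0,0,0,1,-0.08,0.016,-0.057,0,0,0,1,-0.08,0.016,-0.057,0,0,0,1,-0.08,0.016,-0.057,0,0,0,1,-0.08,0.016,-0.057,0,0,0,1,-0.08,0.016,-0.057,0,0,0,1,-0.08,0.016,-0.057,0,0,0,1,0,0,0,0,0,0,1],
)

```text
clock: 13.92
eef_pos: [582.6, 0.9, 172.3]
eef_rot: [-3.137, -0.61, -0.202]
wrist_force: [0.5, 0.8, -1.0]
finger_gap: 15.8
finger_force: 35.0
```

jog_arm(
  rows=[-0.08,0.016,-0.057,0,0,0,1,-0.08,0.016,-0.057,0,0,0,1,0,0,0,0,0,0,1],
)

```text
clock: 14.17
eef_pos: [581.0, 1.3, 171.1]
eef_rot: [-3.137, -0.61, -0.202]
wrist_force: [0.1, 0.3, -1.1]
finger_gap: 15.9
finger_force: 35.0
```

jog_arm(
  rows=[-0.08,0.016,-0.057,0,0,0,1,0,0,0,0,0,0,1],
)

```text
clock: 14.33
eef_pos: [580.3, 1.4, 170.6]
eef_rot: [-3.137, -0.61, -0.202]
wrist_force: [0.2, -0.3, -1.6]
finger_gap: 15.5
finger_force: 35.0
```

```bash
python3 rel.py
```

```text
clock 14.3333 tcp [580.3   1.4 170.6] gap 15.5 j [-0.    0.06  1.96 -0.21  0.54  1.92] F [ 0.2 -0.3 -1.6]
rod origin [548.7   7.6 207.9] rodx [-0.8028  0.1643 -0.5732] -e [-0.8025  0.1643 -0.5736] rotvec to align (world) [-0.     -0.0005 -0.0001]
tip [416.3  34.7 113.3] along e -108.3 perp [-0.  -0.2 -0. ]
shift in cm to put tip on axis at same depth [0.   0.02 0.  ]
```

jog_arm(
  rows=[-0.04,0.008,-0.029,0,0,0,1,-0.04,0.008,-0.029,0,0,0,1,0,0,0,0,0,0,1],
)

```text
clock: 14.58
eef_pos: [579.5, 1.5, 170.0]
eef_rot: [-3.137, -0.61, -0.202]
wrist_force: [-0.2, 0.1, -1.2]
finger_gap: 15.5
finger_force: 35.0
```

jog_arm(
  rows=[-0.04,0.008,-0.029,0,0,0,1,0,0,0,0,0,0,1],
)

```text
clock: 14.75
eef_pos: [579.1, 1.6, 169.8]
eef_rot: [-3.137, -0.61, -0.202]
wrist_force: [-0.1, 0.4, -0.4]
finger_gap: 15.7
finger_force: 35.0
```

jog_arm(
  rows=[-0.04,0.008,-0.029,0,0,0,1,0,0,0,0,0,0,1],
)

```text
clock: 14.92
eef_pos: [578.7, 1.7, 169.5]
eef_rot: [-3.137, -0.61, -0.202]
wrist_force: [-0.8, -0.4, -0.8]
finger_gap: 15.4
finger_force: 35.0
```

jog_arm(
  rows=[-0.04,0.008,-0.029,0,0,0,1,0,0,0,0,0,0,1],
)

```text
clock: 15.08
eef_pos: [578.7, 1.8, 169.6]
eef_rot: [-3.137, -0.611, -0.202]
wrist_force: [3.1, -1.0, -0.2]
finger_gap: 16.0
finger_force: 35.0
```

jog_arm(
  rows=[-0.04,0.008,-0.029,0,0,0,1,0,0,0,0,0,0,1],
)

```text
clock: 15.25
eef_pos: [578.6, 1.8, 169.7]
eef_rot: [-3.137, -0.612, -0.202]
wrist_force: [4.5, -1.5, 0.6]
finger_gap: 15.9
finger_force: 35.0
```

jog_arm(
  rows=[-0.04,0.008,-0.029,0,0,0,1,0,0,0,0,0,0,1],
)

```text
clock: 15.42
eef_pos: [578.6, 1.8, 169.8]
eef_rot: [-3.137, -0.614, -0.202]
wrist_force: [6.4, -2.0, 0.5]
finger_gap: 15.5
finger_force: 35.0
```

```bash
python3 rel.py; python3 - <<'E'
from h import *
import rel
p,d,m=snap('scene','s7');h=cv2.cvtColor(p,cv2.COLOR_BGR2HSV)
print(proj(m,rel.M),proj(m,rel.o+55*rel.rx))
for v in range(178,187): print(v,[tuple(p[v,u].tolist()) for u in range(255,270,2)])
E
```

```text
clock 15.4167 tcp [578.6   1.8 169.8] gap 15.5 j [-0.    0.05  1.96 -0.22  0.53  1.92] F [ 6.4 -2.   0.5]
rod origin [546.9   8.1 207. ] rodx [-0.801   0.1639 -0.5758] -e [-0.8025  0.1643 -0.5736] rotvec to align (world) [ 0.0006  0.0027 -0.0001]
tip [414.7  35.1 112. ] along e -110.4 perp [ 0.1 -0.1 -0.2]
shift in cm to put tip on axis at same depth [-0.01  0.01  0.02]
clock 15.4167 tcp [578.6   1.8 169.8] gap 15.5 j [-0.    0.05  1.96 -0.22  0.53  1.92] F [ 6.4 -2.   0.5]
rod origin [546.9   8.1 207. ] rodx [-0.801   0.1639 -0.5758] -e [-0.8025  0.1643 -0.5736] rotvec to align (world) [ 0.0006  0.0027 -0.0001]
tip [414.7  35.1 112. ] along e -110.4 perp [ 0.1 -0.1 -0.2]
shift in cm to put tip on axis at same depth [-0.01  0.01  0.02]
[259.09317182 183.69172877] [258.99624252 183.69881329]
178 [(94, 98, 102), (85, 106, 117), (76, 79, 82), (92, 95, 95), (134, 137, 136), (156, 160, 159), (220, 223, 223), (172, 149, 139)]
179 [(79, 99, 109), (64, 87, 98), (55, 56, 58), (76, 70, 68), (133, 136, 136), (142, 146, 144), (217, 220, 220), (178, 175, 172)]
180 [(73, 114, 134), (46, 56, 60), (
[... 171 characters left out ...]
27), (133, 136, 136), (231, 234, 231), (214, 218, 217)]
182 [(48, 68, 78), (40, 39, 40), (109, 63, 43), (114, 65, 43), (125, 108, 100), (134, 137, 137), (201, 205, 204), (219, 221, 222)]
183 [(45, 61, 70), (39, 38, 38), (102, 62, 43), (114, 66, 43), (118, 83, 70), (133, 136, 135), (158, 162, 161), (219, 222, 222)]
184 [(47, 67, 78), (38, 38, 38), (82, 54, 41), (114, 65, 44), (115, 72, 55), (133, 135, 134), (140, 144, 143), (217, 220, 220)]
185 [(56, 87, 101), (37, 38, 38), (59, 44, 39), (111, 65, 43), (111, 69, 51), (131, 133, 131), (134, 137, 137), (193, 198, 198)]
186 [(70, 117, 141), (37, 39, 39), (46, 41, 40), (92, 58, 42), (70, 50, 43), (119, 121, 122), (122, 125, 125), (144, 147, 147)]
```

The collar is seated: the force rose to ~7 N exactly at the predicted depth, and dark collar pixels lie against the brass ring. I let it rest, then pull out.

jog_arm(
  rows=[0,0,0,0,0,0,1,0,0,0,0,0,0,1,0,0,0,0,0,0,1,0,0,0,0,0,0,1,0,0,0,0,0,0,1,0,0,0,0,0,0,1,0,0,0,0,0,0,1,0,0,0,0,0,0,1,0,0,0,0,0,0,1,0,0,0,0,0,0,1,0,0,0,0,0,0,1,0,0,0,0,0,0,1,0,0,0,0,0,0,1,0,0,0,0,0,0,1,0,0,0,0,0,0,1,0,0,0,0,0,0,1,0,0,0,0,0,0,1,0,0,0,0,0,0,1],
)

```text
clock: 16.97
eef_pos: [578.6, 1.8, 169.8]
eef_rot: [-3.137, -0.613, -0.202]
wrist_force: [6.5, -1.6, 0.4]
finger_gap: 15.7
finger_force: 35.0
```

jog_arm(
  rows=[0.08,-0.016,0.057,0,0,0,1,0.08,-0.016,0.057,0,0,0,1,0.16,-0.033,0.115,0,0,0,1,0.24,-0.049,0.172,0,0,0,1,0.24,-0.049,0.172,0,0,0,1,0.24,-0.049,0.172,0,0,0,1,0.24,-0.049,0.172,0,0,0,1,0.24,-0.049,0.172,0,0,0,1],
)

```text
clock: 17.63
eef_pos: [593.0, -1.2, 179.7]
eef_rot: [-3.137, -0.61, -0.202]
wrist_force: [0.4, -0.0, -1.8]
finger_gap: 15.4
finger_force: 35.0
```

```bash
python3 rel.py
```

```text
clock 17.6333 tcp [593.   -1.2 179.7] gap 15.4 j [-0.01  0.07  1.91 -0.2   0.56  1.9 ] F [ 0.4 -0.  -1.8]
rod origin [561.5   5.  217. ] rodx [-0.8028  0.1643 -0.5732] -e [-0.8025  0.1643 -0.5736] rotvec to align (world) [-0.     -0.0005 -0.0001]
tip [429.   32.1 122.4] along e -92.4 perp [ 0.  -0.2 -0.1]
shift in cm to put tip on axis at same depth [-0.    0.02  0.01]
```

jog_arm(
  rows=[0.32,-0.065,0.229,0,0,0,1,0.32,-0.065,0.229,0,0,0,1,0.32,-0.065,0.229,0,0,0,1,0.32,-0.065,0.229,0,0,0,1,0.32,-0.065,0.229,0,0,0,1,0.32,-0.065,0.229,0,0,0,1,0.32,-0.065,0.229,0,0,0,1,0.32,-0.065,0.229,0,0,0,1,0.32,-0.065,0.229,0,0,0,1,0.32,-0.065,0.229,0,0,0,1,0.32,-0.065,0.229,0,0,0,1,0.32,-0.065,0.229,0,0,0,1],
)

```text
clock: 18.63
eef_pos: [631.5, -9.0, 207.3]
eef_rot: [-3.137, -0.611, -0.202]
wrist_force: [-0.7, 0.4, -1.0]
finger_gap: 15.7
finger_force: 35.0
```

jog_arm(
  rows=[0.32,-0.065,0.229,0,0,0,1,0.32,-0.065,0.229,0,0,0,1,0.32,-0.065,0.229,0,0,0,1,0.32,-0.065,0.229,0,0,0,1,0.32,-0.065,0.229,0,0,0,1,0.32,-0.065,0.229,0,0,0,1,0.32,-0.065,0.229,0,0,0,1,0.32,-0.065,0.229,0,0,0,1,0.32,-0.065,0.229,0,0,0,1,0.32,-0.065,0.229,0,0,0,1,0.32,-0.065,0.229,0,0,0,1,0.32,-0.065,0.229,0,0,0,1,0.48,-0.1,0.34,0,0,0,1,0.48,-0.1,0.34,0,0,0,1,0.48,-0.1,0.34,0,0,0,1,0.48,-0.1,0.34,0,0,0,1,0.48,-0.1,0.34,0,0,0,1,0.48,-0.1,0.34,0,0,0,1,0,0,0,0,0,0,1,0,0,0,0,0,0,1],
)

```text
clock: 20.3
eef_pos: [698.5, -22.8, 254.9]
eef_rot: [-3.137, -0.61, -0.202]
wrist_force: [0.2, 0.1, -1.5]
finger_gap: 15.4
finger_force: 35.0
```

```bash
python3 rel.py; python3 - <<'E'
from held import *
snap('wrist','w8');held('w8');snap('top','t8');snap('scene','s8')
for t in ('top0','t8','scene0','s8'):  # window centre + obstacles
    p,d,m=load(t);C=cloud(d,m);v=p.max(-1)
    g=(v<75)&(C[...,2]>40)&(C[...,2]<62)&(abs(C[...,0]-470)<40)&(abs(C[...,1]+273)<40);print(t,'window',C[g].mean(0).round(1))
    for nm,c in (('weight',(0,-460)),('jar',(620,0))):
        g=(C[...,2]>25)&(C[...,2]<85)&(C[...,0]>(380 if nm=='weight' else 570))&(C[...,0]<(560 if nm=='weight' else 720))&(abs(C[...,1]-c[1])<70)
        if g.sum()>5: print('  ',nm,g.sum(),C[g].mean(0).round(0),C[g].min(0).round(0),C[g].max(0).round(0))
E
```

```text
clock 20.3 tcp [698.5 -22.8 254.9] gap 15.4 j [-0.05  0.24  1.54 -0.12  0.76  1.78] F [ 0.2  0.1 -1.5]
rod origin [667.  -16.6 292.2] rodx [-0.8028  0.1643 -0.5732] -e [-0.8025  0.1643 -0.5736] rotvec to align (world) [-0.0001 -0.0005 -0.0001]
tip [534.5  10.5 197.6] along e 38.9 perp [ 0.1 -0.2 -0.2]
shift in cm to put tip on axis at same depth [-0.01  0.02  0.02]
clock 20.3 tcp [698.5 -22.8 254.9] gap 15.4 j [-0.05  0.24  1.54 -0.12  0.76  1.78] F [ 0.2  0.1 -1.5]
rod origin [667.  -16.6 292.2] rodx [-0.8028  0.1643 -0.5732] -e [-0.8025  0.1643 -0.5736] rotvec to align (world) [-0.0001 -0.0005 -0.0001]
tip [534.5  10.5 197.6] along e 38.9 perp [ 0.1 -0.2 -0.2]
shift in cm to put tip on axis at same depth [-0.01  0.02  0.02]
w8 grip in tool 4922 range x [-49.8  51.2] y [-6.9  0.6  8.5] z [-60.  -58.6 -52.3]
  slope dy/dx,dz/dx [-8.000e-04  8.032e-01] [ 1.00000e-04 -5.86558e+01]
top0 window [ 469.6 -273.7   51.9]
   weight 117 [ 466. -465.   43.] [ 446. -488.   26.] [ 486. -448.   63.]
   jar 235 [681. -13.  68.] [655. -43.  25.] [711.  15.  85.]
t8 window [ 469.9 -273.4   51.8]
   weight 120 [ 466. -465.   42.] [ 446. -490.   26.] [ 486. -448.   65.]
scene0 window [ 468.4 -272.9   50.7]
   weight 302 [ 472. -469.   41.] [ 447. -488.   25.] [ 488. -445.   58.]
   jar 493 [691. -22.  58.] [658. -42.  25.] [715.  15.  78.]
s8 window [ 468.6 -273.2   50.9]
   weight 308 [ 472. -469.   41.] [ 448. -488.   25.] [ 488. -446.   59.]
   jar 488 [691. -22.  58.] [657. -43.  26.] [716.  16.  79.]
```

The rod is out (tip 39 mm clear of the mouth). I level it and carry it over to the reader at height.

jog_arm(
  rows=[-0.3,-1.4,0,0.006,0.03,0,1,-0.63,-2.84,0,0.0123,0.06,0,1,-0.63,-2.84,0,0.0123,0.06,0,1,-0.63,-2.84,0,0.0123,0.06,0,1,-0.63,-2.84,0,0.0123,0.06,0,1,-0.63,-2.84,0,0.0123,0.06,0,1,-0.63,-2.84,0,0.0123,0.06,0,1,-0.63,-2.84,0,0.0123,0.06,0,1,-0.63,-2.84,0,0.0123,0.06,0,1,-0.63,-2.84,0,0.0123,0.06,0,1,-0.3,-1.4,0,0.006,0.03,0,1,0,0,0,0,0,0,1,0,0,0,0,0,0,1],
)

```text
clock: 21.53
eef_pos: [635.7, -306.8, 253.9]
eef_rot: [-3.137, 0.002, -0.203]
wrist_force: [-0.8, 1.1, -1.2]
finger_gap: 15.6
finger_force: 35.0
```

jog_arm(
  rows=[0,0,-1.0,0,0,0,1,0,0,-2.0,0,0,0,1,0,0,-2.5,0,0,0,1,0,0,-2.5,0,0,0,1,0,0,-2.5,0,0,0,1,0,0,-2,0,0,0,1,0,0,-2,0,0,0,1,0,0,-1,0,0,0,1,0,0,-0.5,0,0,0,1,0,0,0,0,0,0,1,0,0,0,0,0,0,1,0,0,0,0,0,0,1],
)

```text
clock: 22.53
eef_pos: [636.3, -306.5, 96.5]
eef_rot: [-3.138, -0.0, -0.202]
wrist_force: [-0.2, 0.7, -0.9]
finger_gap: 15.9
finger_force: 35.0
```

```bash
cat > rd.py <<'E'
from held import *
W=np.array([469.,-273.2,50.])
print('tip above window',(tip-W).round(1),'rod level dz',rx[2].round(4))
snap('wrist','w9');held('w9');snap('top','t9');snap('scene','s9')
for t in ('t9','s9'):
    p,d,m=load(t);C=cloud(d,m);h=cv2.cvtColor(p,cv2.COLOR_BGR2HSV);H,sa=h[...,0].astype(int),h[...,1]
    g=((H<7)|(H>173))&(sa>110)&(np.linalg.norm(C-tip,axis=-1)<60);vv,uu=np.nonzero(g)
    print(t,'red',g.sum(),C[g].mean(0).round(1) if g.any() else '',uu.mean() if g.any() else '',vv.mean() if g.any() else '','pred tip',proj(m,tip).round(1),'tip-6',proj(m,tip-6*rx).round(1))
E
python3 rd.py
```

```text
clock 22.5333 tcp [ 636.3 -306.5   96.5] gap 15.9 j [-0.5   0.72  1.08  0.    1.34  1.27] F [-0.2  0.7 -0.9]
rod origin [ 631.3 -305.6  145.5] rodx [-9.797e-01  2.003e-01 -3.000e-04] -e [-0.8025  0.1643 -0.5736] rotvec to align (world) [-1.148e-01 -5.617e-01 -3.000e-04]
tip [ 469.7 -272.6  145.4] along e 3.5 perp [ -36.3 -289.1  -32. ]
shift in cm to put tip on axis at same depth [ 3.63 28.91  3.2 ]
tip above window [ 0.7  0.6 95.4] rod level dz -0.0003
w9 grip in tool 4920 range x [-50.1  50.8] y [-7.   0.6  8.4] z [-59.7 -58.3 -50.9]
  slope dy/dx,dz/dx [0.0018 0.7241] [-6.00000e-04 -5.83158e+01]
t9 red 0    pred tip [341.4 200.6] tip-6 [341.7 198.8]
s9 red 0    pred tip [178.  237.8] tip-6 [179.3 238.9]
```

jog_arm(
  rows=[-0.06,-0.06,-0.5,0,0,0,1,0,0,-1,0,0,0,1,0,0,-1,0,0,0,1,0,0,-1,0,0,0,1,0,0,-0.8,0,0,0,1,0,0,-0.6,0,0,0,1,0,0,-0.4,0,0,0,1,0,0,-0.2,0,0,0,1,0,0,0,0,0,0,1,0,0,0,0,0,0,1,0,0,0,0,0,0,1,0,0,0,0,0,0,1,0,0,0,0,0,0,1,0,0,0,0,0,0,1,0,0,0,0,0,0,1,0,0,0,0,0,0,1],
)

```text
clock: 24.02
eef_pos: [635.1, -307.0, 40.0]
eef_rot: [-3.137, 0.002, -0.202]
wrist_force: [-0.4, 0.1, -1.5]
finger_gap: 15.6
finger_force: 35.0
```

```bash
python3 rd.py; python3 - <<'E'
from h import *
for t,u0,v0 in (('s9',178,252),('t9',341,201)):
    p,d,m=load(t);C=cloud(d,m);q=p.astype(int);g=(q[...,2]-np.maximum(q[...,0],q[...,1])>35)&(abs(C[...,0]-475)<50)&(abs(C[...,1]+275)<50)&(C[...,2]>20);vv,uu=np.nonzero(g);print(t,list(zip(uu,vv)),C[g].round(0).tolist())
    g=(C[...,2]>75)&(C[...,2]<115)&(abs(C[...,0]-490)<60)&(abs(C[...,1]+275)<30);P=C[g];print('pts above reader',len(P),P[np.argsort(P[:,0])[:4]].round(1).tolist())
E
```

```text
clock 24.0167 tcp [ 635.1 -307.    40. ] gap 15.6 j [-0.5   0.77  1.13  0.    1.24  1.27] F [-0.4  0.1 -1.5]
rod origin [ 630.3 -306.2   89. ] rodx [-0.9797  0.2004  0.0019] -e [-0.8025  0.1643 -0.5736] rotvec to align (world) [-1.153e-01 -5.634e-01 -2.000e-04]
tip [ 468.6 -273.1   89.3] along e -29.5 perp [ -10.9 -295.1  -69.3]
shift in cm to put tip on axis at same depth [ 1.09 29.51  6.93]
tip above window [-0.4  0.1 39.3] rod level dz 0.0019
w9 grip in tool 4916 range x [-50.2  50.8] y [-7.   0.6  8.4] z [-59.7 -58.3 -51.6]
  slope dy/dx,dz/dx [0.0018 0.7121] [-7.00000e-04 -5.82938e+01]
t9 red 0    pred tip [338.6 201.7] tip-6 [338.9 200. ]
s9 red 12 [ 478.5 -277.9   92.5] 181.25 256.3333333333333 pred tip [180.1 254.7] tip-6 [181.3 255.9]
s9 [(np.int64(181), np.int64(254)), (np.int64(182), np.int64(254)), (np.int64(180), np.int64(255)), (np.int64(181), np.int64(255)), (np.int64(182), np.int64(255)), (np.int64(183), np.int64(255)), (np.int64(180), np.int64(256)), (np.int64(181), np.int64(256)), (np.int64(182), np.int64(256)), (np.int64(183), np.int64(256)), (np.int64(180), np.int64(257)), (np.int64(181), np.int64(257)), (np.int64(182), np.int64(257)), (np.int64(183), np.int64(257)), (np.int64(181), np.int64(258)), (np.int64(182), np.int64(258))] [[473.0, -273.0, 94.0], [475.0, -272.0, 95.0], [472.0, -276.0, 92.0], [475.0, -275.0, 93.0], [479.0, -275.0, 95.0], [480.0, -273.0, 94.0], [474.0, -278.0, 91.0], [478.0, -278.0, 93.0], [481.0, -277.0, 95.0], [484.0, -276.0, 95.0], [473.0, -278.0, 87.0], [481.0, -281.0, 93.0], [482.0, -279.0, 93.0], [485.0, -278.0, 94.0], [479.0, -280.0, 89.0], [485.0, -281.0, 93.0]]
pts above reader 33 [[471.7, -276.0, 91.9], [472.6, -273.1, 93.7], [473.0, -276.5, 96.3], [473.0, -277.9, 87.2]]
t9 [] []
pts above reader 0 []
```

The scene camera sees the red tip where predicted, 39 mm above the window's middle and level.

```bash
python3 -c "
from cell import manip
print(manip.read_state()['qd'].round(3)); print(manip.sign_off())"
```

```text
[-0.001  0.    -0.001 -0.001 -0.    -0.   ]
the job is handed in; nothing more can be done
None
```

The job is handed in at about 24 s: the rod went down the tube until its collar stopped at the mouth (about 7 N), rested about 1.5 s and was pulled right out, and is now held level with its red tip about 39 mm above the middle of the reader's window; the first grip closed above the rod because the fingertips stand about 30 mm behind the reported TCP rather than 8 mm ahead, so I lowered the arm and gripped again.

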